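# Set the strain viewer's analyser to the marked angle

### The arm

A 6-joint arm with a two-finger parallel gripper is mounted at the origin on the work surface. World frame = base frame: x ahead of the robot, y to its left, z up, the work surface at z = 0. Lengths are in mm, angles in degrees, forces in N, time in s.
With the tool pointing down it reaches from about 300 to 850 mm from the base axis. Payload 4.2 kg.
Tool frame: the origin (TCP) lies at the very end of the fingers, on their centre line; the grasp point (between the pads) lies 19 mm behind it; z points along the fingers, y is the direction in which the jaws open and shut (so a half turn about z gives the same grasp; the last joint's range is limited). The gripper opens to 91 mm and grips with 3 to 60 N. Pads are 32 mm wide; open, the fingers measure 118 mm over their backs; the gripper's body (76 mm by 178 mm) begins 60 mm behind the grasp point.
Start: joints at [-69.901, 18.312, 89.639, -0, 72.044, -1.146], TCP at [208.362, -535.937, 213.976] pointing down, gripper open.
Joint ranges: [-177.97, 177.97], [-48.28, 115.42], [12.27, 149.76], [-77.06, 257.06], [2.81, 150.46], [-146.56, 146.56]. Speed limits (degrees/s): [147.25, 147.25, 180, 180, 180, 180].

### API

Orientations are given as [roll, pitch, yaw] about the fixed x, y, z axes, in that order (R = Rz(yaw) Ry(pitch) Rx(roll)).
In Python, from workcell import telemetry, grab_frame, job gives the robot as it stands.
- The arm moves only by the tool drive_tool, never from a script. Its argument "moves" is a list of rows, each an object of numbers: "claw": the closure, from -1 (fully open) to 1 (shut); "dx", "dy", "dz": the shift along the tool's x, y, z in units of 20 mm (1.0 is 20 mm); "yaw": the turn about the tool's z in units of 0.15 rad (1.0 is 0.15 rad). In form: [{"claw": .., "dx": .., "dy": .., "dz": .., "yaw": ..}, ...]. A call has 1 to 5 rows; each row shifts and turns the pose as measured when the row begins, along the tool's axes as they then stand; what a row does not reach is not made up. A row lasts 1/8 s, in which the tool goes at most 62.5 mm and 10.7 degrees, less where a joint would pass 70% of its speed; a pose out of reach is approached as far as the arm can. A call with a number of a shift or a turn outside -1 to 1 is refused whole. A call with a gripper value outside its range is refused whole. The fingers move at their own pace and stop on an object; "grip_force" is the grip in N (left out, the last holds). Time passes only in rows, so rows that do not move let the fingers close. It gives the time, the measured TCP pose, the force and the opening at its end, in the units of the state.
- telemetry.state(): the state, without advancing time (a new reading comes with each control period).
- grab_frame(name): name is "side" or "top" or "wrist"; returns a dict with "color" (400x640x3 uint8, blue, green, red), "vertical_fov" (degrees; the focal length in pixels is half the picture's height over the tangent of half this angle, whatever the lens; pixels are square), "cx", "cy" (the principal point, pixels), "pose" (4x4, takes a point from camera to world coordinates). Camera axes: x right, y down, z forward; pixel columns grow to the right and rows downward; lengths in mm; the calibration is good to about 2 mm. A picture is of the moment at which its call begins. There is no depth.
- job.job_done(): hands the job in, once; it reports no verdict.
The state is a dict: "time_s": time; "qpos": joint angles; "qvel": joint speeds; "effort": joint torques, N m; "ee_pos": TCP position; "ee_rot": TCP orientation; "force": force on the tool from outside, world axes, zero at the start; "torque": the same for the moment, N m; "gripper_width": finger opening in mm.
Only numpy, scipy, OpenCV 4.12 (cv2) and the standard library are available. Lean on these libraries where they do the work, as an engineer would, in place of code of your own. Each camera call takes 0.05 s, during which the arm holds its last target.

### The job

Get the glass strain viewer ready for checking the vial: press the green lamp button on its base fully down and let it come up again, then gently push the blue analyser lever by its upright yellow knob around the scale until the lever stands centred over the red clip, and leave it there. Only push with the fingers: do not take the knob or lever between them, do not shift the clip, and leave the vial, bottles and beaker as they stand.

Things in the scene. Friction and masses are not known exactly. Their poses are not given: they have to be found in the camera images.
- viewer: Glass strain viewer, fixed; yaw varies by up to 14 degrees. White lamp base, top 48 mm above the bench, from x -115 to +155 mm and y -250 to +115 mm in this frame. Steel column 22 mm thick at x +125 mm, y 0, 205 mm high. Origin: on the vertical axis about which the lever turns, at bench level; x points to the column (away from the operator), y to the operator's left, z up.
- analyser: Turning part: black ring 127 mm across with a grey see-through filter and a level blue lever bar (7 mm wide, 5 mm thick, underside 181 mm above the bench) running out over the scale to a knob. Origin: the viewer's; the lever points along its -x, turning axis z. Light friction, about 2 N at the knob; it stays where left. End stops lie at least 25 degrees beyond the clip.
- lever_knob (a point): Upright yellow knob at the outer end of the lever: cylinder 14 mm in diameter, from 181 to 215 mm above the bench, 125 mm from the turning axis. The point is on its axis, 198 mm up. It starts to the operator's left of the clip, 31 to 120 degrees away, and must be pushed counter-clockwise as seen from above. Only the lamp base lies below it; nothing near it is taller.
- lever_index (a point): Point on the lever bar's centre line, 88 mm from the turning axis, above the scale: the lever's index.
- clip_mark (a point): Middle of the top of the red clip (14 mm wide along the scale, 18 mm radially, top 175 mm above the bench) that rides on the scale ring's outer rim; the point is 88 mm from the turning axis. The lever bar passes 6 mm above it. Friction holds the clip in place.
- lamp_top (a point): Middle of the top of the round green lamp button, 26 mm in diameter, 71 mm above the bench when up and 10 mm proud of its black 42 mm housing, on the right-hand front corner of the lamp base, 70 mm in front of and 200 mm to the right of the turning axis. It is pressed straight down.
- lamp (a joint): Travel of the lamp button: 0 up, 0.006 m fully down; a spring pushes it back up. About 5 N presses it fully down.
- vial: Closed amber glass vial with a white cap, 26 mm in diameter, 48 mm high, loose, standing on the round lit window of the base below the filter. Origin: centre of its underside.
- reagent: White reagent bottle with a white cap, 60 mm in diameter, 115 mm high, loose, standing on the bench in front of the viewer. Origin: centre of its underside.
- beaker: Glass beaker, 64 mm across, 80 mm high, loose, standing on the bench to the operator's left of the viewer. Origin: centre of its underside.
- standard: White bottle with a red cap, 48 mm in diameter, 90 mm high, loose, standing on the bench to the operator's right of the viewer. Origin: centre of its underside.
- scale_centre (a point): Centre of the fixed level white scale ring, on the turning axis, at the height of its top, 172 mm above the bench. The ring is 190 mm across outside, 130 mm inside, 12 mm thick, with black degree ticks on top.

How it is judged:
By the outcome, as a careful person would: the job done as asked, in the order asked, and still so for the second after the job is handed in, with the robot touching nothing.
It also fails if it takes over 59 s, if anything falls off the work surface, if the arm or the gripper's body presses on something with over 40 N, if the wrist force passes 120 N, or if a joint passes its speed limit or range.

## Working session

There is one attempt and no reset: what is moved stays moved. The work goes in short steps, Python scripts to look and compute and a tool call to move; the robot and the scene stay as the last step left them, time stands still between calls to the robot, and variables do not carry over. Pictures are saved under pics/ and viewed, and the job is handed in when it is done.

Besides the shell and the picture viewer there is one more tool, called after ">>>" as name(argument=value, ...) on one line, values as JSON. drive_tool: Moves the arm, as the interface text tells. Its arguments: {"type":"object","properties":{"moves":{"type":"array"},"grip_force":{"type":"number"}},"required":["moves"]}

```bash
mkdir -p pics; ls; cat > h.py <<'E'
import numpy as np,cv2
from workcell import telemetry, grab_frame, job
def grab(n,tag):
    f=grab_frame(n); cv2.imwrite(f'pics/{tag}.png',f['color']); np.savez(f'pics/{tag}.npz',color=f['color'],pose=np.array(f['pose']),vf=f['vertical_fov'],cx=f['cx'],cy=f['cy']); return f
def load(tag):
    d=np.load(f'pics/{tag}.npz'); return dict(color=d['color'],pose=d['pose'],vertical_fov=float(d['vf']),cx=float(d['cx']),cy=float(d['cy']))
def foc(f): return f['color'].shape[0]/2/np.tan(np.radians(f['vertical_fov']/2))
def ray(f,u,v):
    d=np.array([(u-f['cx'])/foc(f),(v-f['cy'])/foc(f),1]); P=np.array(f['pose']); return P[:3,3],P[:3,:3]@d
def onz(f,u,v,z):
    o,d=ray(f,u,v); return o+d*(z-o[2])/d[2]
def proj(f,p):
    P=np.array(f['pose']); c=P[:3,:3].T@(np.array(p)-P[:3,3]); return c[0]/c[2]*foc(f)+f['cx'],c[1]/c[2]*foc(f)+f['cy']
E
python3 - <<'E'
from h import *
print(telemetry.state())
for n in ['side','top','wrist']:
    f=grab(n,n+'0'); print(n,f['vertical_fov'],f['cx'],f['cy'],np.round(f['pose'],2).tolist())
E
```

```text
pics
{'time_s': 0.0, 'qpos': array([-6.99005525e+01,  1.83486548e+01,  8.97074990e+01, -6.53100317e-04,
        7.20427693e+01, -1.14675516e+00]), 'qvel': array([-0.04310304,  0.03873478,  0.12575437,  0.03277937, -0.0557193 ,
       -0.06874558]), 'effort': array([-1.10987126e-03, -4.12462807e+01, -2.31974065e+01,  7.22593954e-02,
        4.55880084e-02, -1.45615868e-04]), 'ee_pos': array([ 208.17938519, -535.44027827,  213.14280711]), 'ee_rot': array([-1.79901084e+02, -1.35896607e-03,  2.12464034e+01]), 'force': array([-0.13628649,  0.22568719,  0.1506793 ]), 'torque': array([-0.00953211,  0.01900636, -0.01220902]), 'gripper_width': 91.61262967754547}
side 49.49589945672025 325.85880650925685 193.03465683088203 [[-0.98, -0.11, 0.19, 342.23], [-0.22, 0.51, -0.83, 872.45], [-0.01, -0.85, -0.52, 691.84], [0.0, 0.0, 0.0, 1.0]]
top 56.119241798756846 322.47091543325837 202.90819749937583 [[0.03, -0.99, 0.1, 454.46], [-1.0, -0.03, -0.03, 0.02], [0.03, -0.1, -0.99, 941.3], [0.0, 0.0, 0.0, 1.0]]
wrist 62.92031001676361 321.16868409778357 197.71753526611045 [[0.36, -0.89, -0.28, 286.49], [-0.93, -0.35, -0.11, -505.15], [-0.0, 0.3, -0.96, 383.69], [0.0, 0.0, 0.0, 1.0]]
```

View pics/top0.png

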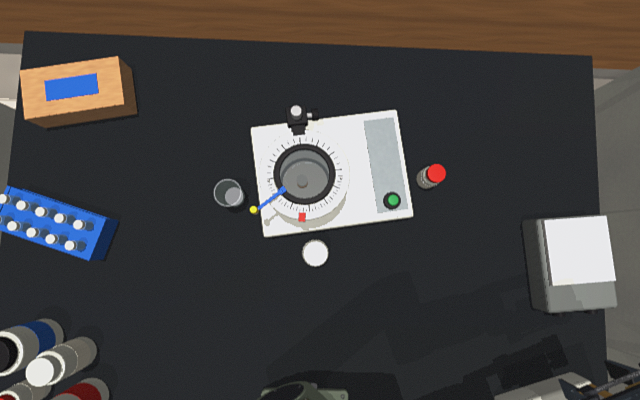

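View pics/side0.png

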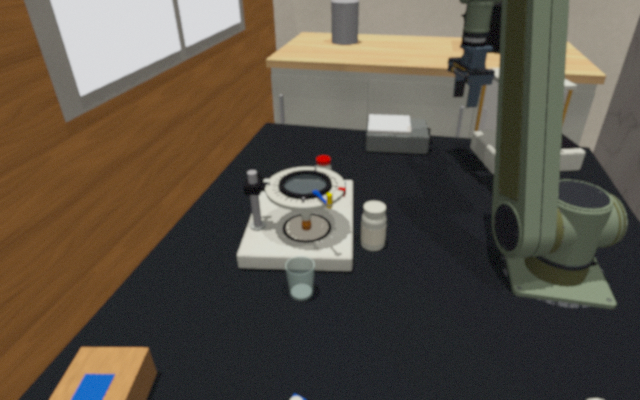

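The top view shows the yellow knob near (254,210), the red clip near (302,217), the green button near (392,200) and the ring centre near (304,174). The side view agrees with this layout.

```bash
cat > m.py <<'E'
from h import *
def comp(f,lo,hi,box,minA=5):
    hsv=cv2.cvtColor(f['color'],cv2.COLOR_BGR2HSV); m=cv2.inRange(hsv,lo,hi); k=np.zeros_like(m); x0,y0,x1,y1=box; k[y0:y1,x0:x1]=1; m=m*k
    n,l,s,c=cv2.connectedComponentsWithStats(m)
    return m,[(s[i,4],tuple(np.round(c[i],2)),tuple(s[i,:4])) for i in range(1,n) if s[i,4]>=minA]
E
python3 - <<'E'
from m import *
f=load('top0'); B=(230,100,420,245)
for n,lo,hi,z in [('knob',(22,120,120),(35,255,255),215),('clip',(0,140,100),(8,255,255),175),('blue',(105,120,80),(125,255,255),186),('green',(45,120,60),(85,255,255),71)]:
    m,c=comp(f,lo,hi,B)
    for a in c: print(n,a,np.round(onz(f,*a[1],z),1))
# ring outline: white scale ring outer; fit black ring
g=cv2.cvtColor(f['color'],cv2.COLOR_BGR2GRAY)
m=((g<60)*255).astype(np.uint8); k=np.zeros_like(m); k[136:215,265:345]=1; m*=k
n,l,s,c=cv2.connectedComponentsWithStats(m)
for i in range(1,n):
    if s[i,4]>100:
        cs,_=cv2.findContours((l==i).astype(np.uint8),cv2.RETR_EXTERNAL,cv2.CHAIN_APPROX_NONE)
        pts=cs[0][:,0].astype(float); print(s[i]); P=np.array([onz(f,u,v,178)[:2] for u,v in pts])
        A=np.c_[2*P,np.ones(len(P))]; 
        keep=np.ones(len(P),bool)
        for _ in range(8):
            x=np.linalg.lstsq(A[keep],(P[keep]**2).sum(1),rcond=None)[0]; r=np.sqrt(x[2]+x[0]**2+x[1]**2); e=np.hypot(*(P-x[:2]).T)-r; keep=abs(e)<2.5
        print('circle',x[:2],r,keep.sum(),len(P))
cv2.imwrite('pics/top_z.png',cv2.resize(f['color'][95:250,220:430],None,fx=3.5,fy=3.5,interpolation=cv2.INTER_CUBIC))
E
```

```text
knob (np.int32(46), (np.float64(253.0), np.float64(209.09)), (np.int32(250), np.int32(206), np.int32(7), np.int32(8))) [512.5 110.4 215. ]
clip (np.int32(48), (np.float64(301.5), np.float64(216.5)), (np.int32(299), np.int32(213), np.int32(6), np.int32(8))) [503.4  17.4 175. ]
blue (np.int32(133), (np.float64(273.17), np.float64(196.35)), (np.int32(257), np.int32(186), np.int32(29), np.int32(24))) [541.8  75.5 186. ]
green (np.int32(99), (np.float64(392.6), np.float64(199.64)), (np.int32(387), np.int32(194), np.int32(12), np.int32(12))) [ 555.9 -192.7   71. ]
[274 144  61  60 853]
circle [557.67364945  58.77155256] 8.76930239812893 11 306
```

View pics/top_z.png

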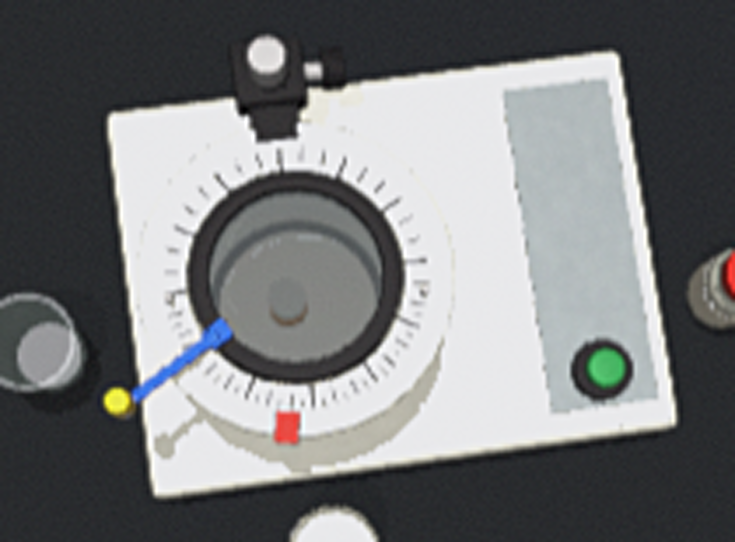

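```bash
python3 - <<'E'
from m import *
f=load('top0')
g=cv2.cvtColor(f['color'],cv2.COLOR_BGR2GRAY)
m=((g<75)*255).astype(np.uint8); k=np.zeros_like(m); k[143:205,270:340]=1; m*=k
n,l,s,c=cv2.connectedComponentsWithStats(m); i=1+np.argmax(s[1:,4])
cs,_=cv2.findContours((l==i).astype(np.uint8),cv2.RETR_EXTERNAL,cv2.CHAIN_APPROX_NONE)
h=cv2.convexHull(max(cs,key=len)); (u,v),ax,an=cv2.fitEllipse(h); print(u,v,ax,an)
for z in (172,181,186):
  P=np.array([onz(f,a,b,z)[:2] for a,b in h[:,0].astype(float)]); A=np.c_[2*P,np.ones(len(P))]
  x=np.linalg.lstsq(A,(P**2).sum(1),rcond=None)[0]; r=np.sqrt(x[2]+x[0]**2+x[1]**2); print(z,onz(f,u,v,z),x[:2],r,np.round(np.ptp(np.hypot(*(P-x[:2]).T)),1))
  C=x[:2]
  for n,p in [('knob',(512.5,110.4)),('clip',(503.4,17.4)),('green',(555.9,-192.7)),('blue',(541.8,75.5))]:
    d=np.array(p)-C; print('  ',n,np.hypot(*d),np.degrees(np.arctan2(d[1],d[0])))
# column
print(onz(f,296,110,205))
# base corners
for uv in [(251,128),(397,110),(413,216),(264,237)]: print(onz(f,*uv,48))
E
```

```text
303.9559020996094 173.87916564941406 (60.24057388305664, 60.67445373535156) 96.07146453857422
172 [592.26952707  15.19062474 172.        ] [592.80830053  15.04059817] 63.07815648264162 1.9
   knob 124.67092143462796 130.10289243664116
   clip 89.43942631879321 178.48836853449546
   green 210.9937884751353 -100.07435209445904
   blue 79.10237665569112 130.15360822313676
181 [590.65730827  15.01316035 181.        ] [591.18977867  14.86488893] 62.34021093752206 1.9
   knob 123.77010428315748 129.47739290887472
   clip 87.82637432298984 178.34592576564444
   green 210.54346723262702 -99.64905072269987
   blue 78.20464776167597 129.16422509292198
186 [589.76163116  14.91456903 186.        ] [590.29059986  14.76727268] 61.93024119023218 1.9
   knob 123.27609646634566 129.1259661130794
   clip 86.93047564951166 178.26450699329098
   green 210.29831809497375 -99.41199229478137
   blue 77.71616589689015 128.6047825635311
[716.42163426  34.68572279 205.        ]
[723.01901575 149.50111347  48.        ]
[ 782.00274473 -207.10441196   48.        ]
[ 520.44967826 -247.56057902   48.        ]
[460.57996243 107.02451542  48.        ]
```

>>> drive_tool(moves=[{"claw": 1, "dx": 1, "dy": -0.43, "dz": 0, "yaw": 0}, {"claw": 1, "dx": 1, "dy": -0.43, "dz": 0, "yaw": 0}, {"claw": 1, "dx": 1, "dy": -0.43, "dz": 0, "yaw": 0}, {"claw": 1, "dx": 1, "dy": -0.43, "dz": 0, "yaw": 0}, {"claw": 1, "dx": 1, "dy": -0.43, "dz": 0, "yaw": 0}], grip_force=20)

```text
time_s: 0.78
ee_pos: [290.4, -452.5, 212.3]
ee_rot: [-179.7, -0.1, 21.2]
force: [1.5, -0.2, -0.4]
gripper_width: 43.8
```

>>> drive_tool(moves=[{"claw": 1, "dx": 1, "dy": -0.43, "dz": 0, "yaw": 0}, {"claw": 1, "dx": 1, "dy": -0.43, "dz": 0, "yaw": 0}, {"claw": 1, "dx": 1, "dy": -0.43, "dz": 0, "yaw": 0}, {"claw": 1, "dx": 1, "dy": -0.43, "dz": 0, "yaw": 0}, {"claw": 1, "dx": 1, "dy": -0.43, "dz": 0, "yaw": 0}])

```text
time_s: 1.4
ee_pos: [373.3, -366.1, 212.5]
ee_rot: [-179.5, -0.3, 21.4]
force: [0.4, 0.9, -0.3]
gripper_width: 0.4
```

>>> drive_tool(moves=[{"claw": 1, "dx": 1, "dy": -0.43, "dz": 0, "yaw": 0}, {"claw": 1, "dx": 1, "dy": -0.43, "dz": 0, "yaw": 0}, {"claw": 1, "dx": 1, "dy": -0.43, "dz": 0, "yaw": 0}, {"claw": 1, "dx": 1, "dy": -0.43, "dz": 0, "yaw": 0}, {"claw": 1, "dx": 1, "dy": -0.43, "dz": 0, "yaw": 0}])

```text
time_s: 2.02
ee_pos: [454.2, -279.0, 213.1]
ee_rot: [-179.2, -0.3, 21.6]
force: [0.2, -0.4, -0.2]
gripper_width: 0.9
```

>>> drive_tool(moves=[{"claw": 1, "dx": 1, "dy": -0.43, "dz": 0, "yaw": 0}, {"claw": 1, "dx": 1, "dy": -0.43, "dz": 0, "yaw": 0}, {"claw": 1, "dx": 1, "dy": -0.43, "dz": 0, "yaw": 0}, {"claw": 1, "dx": 1, "dy": -0.43, "dz": 0, "yaw": 0}])

```text
time_s: 2.52
ee_pos: [517.5, -208.9, 213.7]
ee_rot: [-179.0, -0.3, 21.7]
force: [-0.6, -0.3, -0.5]
gripper_width: 0.3
```

```bash
python3 - <<'E'
from m import *
f=grab('wrist','w1'); s=telemetry.state(); print(s['ee_pos'],s['ee_rot'])
m,c=comp(f,(45,120,60),(85,255,255),(0,0,640,400),200)
for a in c: print(a,np.round(onz(f,*a[1],71),1))
for n,lo,hi,z in [('clip',(0,140,100),(8,255,255),175),('yel',(22,120,120),(35,255,255),215)]:
    for a in comp(f,lo,hi,(0,0,640,400),60)[1]: print(n,a,np.round(onz(f,*a[1],z),1))
E
```

```text
[ 519.38608012 -206.97343837  213.6345925 ] [-178.9612888    -0.45217852   21.80902821]
(np.int32(563), (np.float64(324.6), np.float64(143.7)), (np.int32(312), np.int32(131), np.int32(26), np.int32(27))) [ 556.7 -194.2   71. ]
clip (np.int32(1948), (np.float64(454.07), np.float64(120.33)), (np.int32(429), np.int32(96), np.int32(51), np.int32(50))) [ 612.9 -259.   175. ]
```

View pics/w1.png

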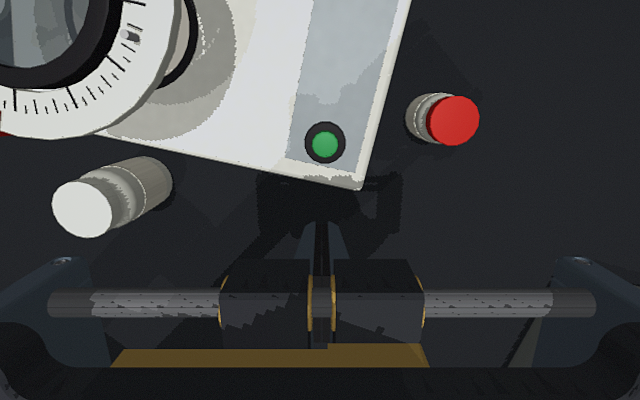

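The wrist view shows the green button at (325,144), which gives (556.7, -194.2). That agrees with the top view within 1.5 mm.

>>> drive_tool(moves=[{"claw": 1, "dx": 0.98, "dy": 0.03, "dz": 0.9, "yaw": 0}, {"claw": 1, "dx": 0.98, "dy": 0.03, "dz": 0.9, "yaw": 0}, {"claw": 1, "dx": 0, "dy": 0, "dz": 0.9, "yaw": 0}, {"claw": 1, "dx": 0, "dy": 0, "dz": 0.9, "yaw": 0}, {"claw": 1, "dx": 0, "dy": 0, "dz": 0.9, "yaw": 0}])

```text
time_s: 3.2
ee_pos: [560.1, -187.6, 116.0]
ee_rot: [-178.8, -0.4, 21.9]
force: [0.7, -0.7, 0.1]
gripper_width: 0.4
```

>>> drive_tool(moves=[{"claw": 1, "dx": 0, "dy": 0, "dz": 0.9, "yaw": 0}, {"claw": 1, "dx": 0, "dy": 0, "dz": 0, "yaw": 0}, {"claw": 1, "dx": 0, "dy": 0, "dz": 0, "yaw": 0}])

```text
time_s: 3.58
ee_pos: [559.5, -185.8, 92.3]
ee_rot: [-178.5, -0.0, 21.9]
force: [0.1, 0.0, -0.5]
gripper_width: 0.6
```

>>> drive_tool(moves=[{"claw": 1, "dx": -0.3, "dy": 0.31, "dz": 0.3, "yaw": 0}, {"claw": 1, "dx": 0, "dy": 0, "dz": 0.3, "yaw": 0}, {"claw": 1, "dx": 0, "dy": 0, "dz": 0, "yaw": 0}])

```text
time_s: 3.95
ee_pos: [556.7, -194.5, 80.4]
ee_rot: [-178.6, -0.1, 21.9]
force: [-0.1, 0.5, -0.9]
gripper_width: 0.3
```

>>> drive_tool(moves=[{"claw": 1, "dx": 0, "dy": 0, "dz": 0.3, "yaw": 0}, {"claw": 1, "dx": 0, "dy": 0, "dz": 0.25, "yaw": 0}, {"claw": 1, "dx": 0, "dy": 0, "dz": 0.2, "yaw": 0}])

```text
time_s: 4.32
ee_pos: [557.0, -194.4, 65.7]
ee_rot: [-178.7, -0.2, 21.9]
force: [-0.9, -0.6, 3.8]
gripper_width: 0.6
```

>>> drive_tool(moves=[{"claw": 1, "dx": 0, "dy": 0, "dz": 0.15, "yaw": 0}, {"claw": 1, "dx": 0, "dy": 0, "dz": 0.1, "yaw": 0}])

```text
time_s: 4.58
ee_pos: [557.1, -194.5, 65.0]
ee_rot: [-178.8, -0.2, 21.9]
force: [-4.2, 1.6, 14.6]
gripper_width: 0.7
```

>>> drive_tool(moves=[{"claw": 1, "dx": 0, "dy": 0, "dz": 0.1, "yaw": 0}, {"claw": 1, "dx": 0, "dy": 0, "dz": 0.1, "yaw": 0}])

```text
time_s: 4.82
ee_pos: [557.0, -194.5, 65.0]
ee_rot: [-178.9, -0.3, 21.9]
force: [-4.2, -0.6, 12.8]
gripper_width: 0.7
```

>>> drive_tool(moves=[{"claw": 1, "dx": 0, "dy": 0, "dz": -0.5, "yaw": 0}, {"claw": 1, "dx": 0, "dy": 0, "dz": -1, "yaw": 0}, {"claw": 1, "dx": 0, "dy": 0, "dz": -1, "yaw": -0.5}, {"claw": 1, "dx": 0, "dy": 0, "dz": -1, "yaw": -1}, {"claw": 1, "dx": 0, "dy": 0, "dz": -1, "yaw": -1}])

```text
time_s: 5.45
ee_pos: [556.7, -195.6, 156.1]
ee_rot: [-178.9, -0.7, 44.1]
force: [-0.5, 0.5, -0.0]
gripper_width: 0.7
```

>>> drive_tool(moves=[{"claw": 1, "dx": 0, "dy": 0, "dz": -1, "yaw": -1}, {"claw": 1, "dx": 0, "dy": 0, "dz": -1, "yaw": -1}, {"claw": 1, "dx": 0, "dy": 0, "dz": -1, "yaw": -1}, {"claw": 1, "dx": 0, "dy": 0, "dz": -0.9, "yaw": -1}, {"claw": 1, "dx": 0, "dy": 0, "dz": 0, "yaw": -1}])

```text
time_s: 6.08
ee_pos: [558.1, -197.2, 237.7]
ee_rot: [-179.9, -1.2, 88.5]
force: [0.0, 1.0, -0.2]
gripper_width: 0.3
```

```bash
python3 - <<'E'
from m import *
f=grab('top','t1');s=telemetry.state(); print(s['ee_pos'],s['ee_rot'])
for n,lo,hi,z in [('knob',(22,120,120),(35,255,255),215),('clip',(0,140,100),(8,255,255),175),('blue',(105,120,80),(125,255,255),186),('green',(45,120,60),(85,255,255),71)]:
    for a in comp(f,lo,hi,(230,100,420,245))[1]: print(n,a,np.round(onz(f,*a[1],z),1))
E
```

```text
[ 557.61624341 -197.00757894  236.8770513 ] [-179.80843796   -1.25933588   88.70994186]
knob (np.int32(46), (np.float64(253.0), np.float64(209.09)), (np.int32(250), np.int32(206), np.int32(7), np.int32(8))) [512.5 110.4 215. ]
clip (np.int32(48), (np.float64(301.5), np.float64(216.5)), (np.int32(299), np.int32(213), np.int32(6), np.int32(8))) [503.4  17.4 175. ]
blue (np.int32(133), (np.float64(273.17), np.float64(196.35)), (np.int32(257), np.int32(186), np.int32(29), np.int32(24))) [541.8  75.5 186. ]
green (np.int32(92), (np.float64(392.61), np.float64(199.58)), (np.int32(388), np.int32(195), np.int32(11), np.int32(11))) [ 556.  -192.8   71. ]
```

View pics/t1.png

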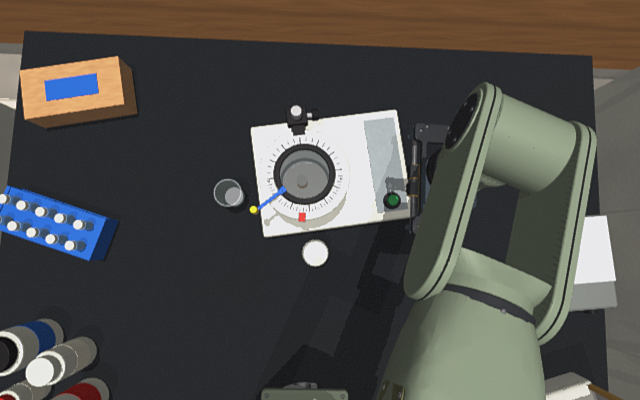

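>>> drive_tool(moves=[{"claw": 1, "dx": 0, "dy": 0, "dz": 0, "yaw": -1}, {"claw": 1, "dx": 0, "dy": 0, "dz": 0, "yaw": -1}, {"claw": 1, "dx": 0, "dy": 0, "dz": 0, "yaw": -1}, {"claw": 1, "dx": 0, "dy": 0, "dz": 0, "yaw": -1}, {"claw": 1, "dx": 0, "dy": 0, "dz": 0, "yaw": -0.6}])

```text
time_s: 6.75
ee_pos: [557.1, -196.4, 234.7]
ee_rot: [179.4, -1.3, 128.9]
force: [-0.6, 0.1, -0.5]
gripper_width: 0.5
```

>>> drive_tool(moves=[{"claw": 1, "dx": 1, "dy": 0.75, "dz": 0, "yaw": 0}, {"claw": 1, "dx": 1, "dy": 0.75, "dz": 0, "yaw": 0}, {"claw": 1, "dx": 1, "dy": 0.75, "dz": 0, "yaw": 0}, {"claw": 1, "dx": 1, "dy": 0.75, "dz": 0, "yaw": 0}, {"claw": 1, "dx": 1, "dy": 0.75, "dz": 0, "yaw": 0}])

```text
time_s: 7.38
ee_pos: [552.7, -69.1, 235.1]
ee_rot: [179.5, -1.4, 128.1]
force: [0.6, -0.3, -0.2]
gripper_width: 0.4
```

```bash
python3 -c "
from h import *
s=telemetry.state();print(s['ee_pos'],s['ee_rot'],s['qpos'])"
```

```text
[552.65129913 -69.06443299 235.06450326] [179.51900774  -1.44473827 128.10572315] [ -9.11081608  16.33667456  89.43566741   1.38160037  74.96553195
 -47.57747038]
```

>>> drive_tool(moves=[{"claw": 1, "dx": 1, "dy": 0.7, "dz": 0, "yaw": 0}, {"claw": 1, "dx": 1, "dy": 0.7, "dz": 0, "yaw": 0}, {"claw": 1, "dx": 1, "dy": 0.7, "dz": 0, "yaw": 0}, {"claw": 1, "dx": 1, "dy": 0.7, "dz": 0, "yaw": 0}, {"claw": 1, "dx": 1, "dy": 0.7, "dz": 0, "yaw": 0}])

```text
time_s: 8.0
ee_pos: [545.5, 57.4, 236.2]
ee_rot: [179.7, -1.6, 127.4]
force: [0.1, -1.0, -0.5]
gripper_width: 0.3
```

>>> drive_tool(moves=[{"claw": 1, "dx": 1, "dy": 0.7, "dz": 0, "yaw": 0}, {"claw": 1, "dx": 1, "dy": 0.7, "dz": 0, "yaw": 0}, {"claw": 1, "dx": 0.2, "dy": 0.1, "dz": 0, "yaw": -0.2}, {"claw": 1, "dx": 0, "dy": 0, "dz": 0, "yaw": 0}])

```text
time_s: 8.5
ee_pos: [541.7, 113.2, 236.1]
ee_rot: [179.7, -1.6, 129.0]
force: [-0.0, -0.3, -0.0]
gripper_width: 0.8
```

```bash
python3 - <<'E'
from m import *
f=grab('wrist','w2');s=telemetry.state(); print(s['ee_pos'],s['ee_rot'])
for n,lo,hi,z in [('knob',(22,120,120),(35,255,255),215),('clip',(0,140,100),(8,255,255),175),('blue',(105,120,80),(125,255,255),186)]:
    for a in comp(f,lo,hi,(0,0,640,400),80)[1]: print(n,a,np.round(onz(f,*a[1],z),1))
E
```

```text
[541.77924935 112.97244122 236.09827543] [179.7314807   -1.6353727  128.97957215]
knob (np.int32(496), (np.float64(283.12), np.float64(206.42)), (np.int32(272), np.int32(192), np.int32(23), np.int32(29))) [510.9 113.6 215. ]
clip (np.int32(392), (np.float64(207.57), np.float64(274.02)), (np.int32(194), np.int32(255), np.int32(28), np.int32(33))) [502.3  18.8 175. ]
blue (np.int32(354), (np.float64(288.32), np.float64(238.55)), (np.int32(283), np.int32(217), np.int32(11), np.int32(42))) [531.7  87.3 186. ]
```

View pics/w2.png

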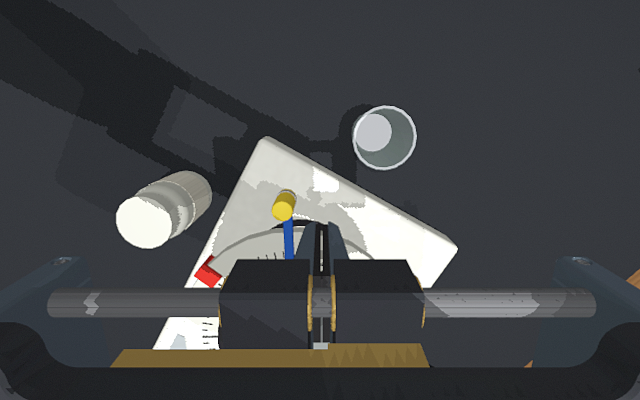

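>>> drive_tool(moves=[{"claw": 1, "dx": 0.9, "dy": 0.5, "dz": 0, "yaw": 0}, {"claw": 1, "dx": 0, "dy": 0, "dz": 0.5, "yaw": 0}, {"claw": 1, "dx": 0, "dy": 0, "dz": 0.8, "yaw": 0}, {"claw": 1, "dx": 0, "dy": 0, "dz": 0.7, "yaw": 0}, {"claw": 1, "dx": 0, "dy": 0, "dz": 0, "yaw": 0}])

```text
time_s: 9.18
ee_pos: [537.0, 134.0, 193.7]
ee_rot: [179.8, -1.6, 128.8]
force: [0.3, 0.6, 0.8]
gripper_width: 0.6
```

```bash
cat > look.py <<'E'
import sys
from m import *
f=grab('wrist',sys.argv[1]);s=telemetry.state(); p=s['ee_pos'];print(p,s['ee_rot'],s['force'])
C=np.array([592,15]);
for n,lo,hi,z in [('knob',(22,120,120),(35,255,255),215),('clip',(0,140,100),(8,255,255),175),('blue',(105,120,80),(125,255,255),186)]:
    for a in comp(f,lo,hi,(0,0,640,400),60)[1]:
        q=onz(f,*a[1],z)[:2]-C; print(n,a,np.round(q+C,1),'r %.1f th %.1f'%(np.hypot(*q),np.degrees(np.arctan2(q[1],q[0]))))
q=p[:2]-C; print('tcp r th',np.hypot(*q),np.degrees(np.arctan2(q[1],q[0])))
E
python3 look.py w3
```

```text
[537.47971602 134.10749542 194.46816141] [179.7536909   -1.59792013 128.82679809] [0.00910242 0.63346287 0.57765735]
knob (np.int32(323), (np.float64(261.64), np.float64(251.71)), (np.int32(248), np.int32(243), np.int32(27), np.int32(16))) [507.8 122. ] r 136.1 th 128.2
clip (np.int32(489), (np.float64(176.44), np.float64(331.03)), (np.int32(161), np.int32(317), np.int32(32), np.int32(28))) [502.7  18.1] r 89.4 th 178.0
tcp r th 130.99258311055485 114.59547220284922
```

View pics/w3.png

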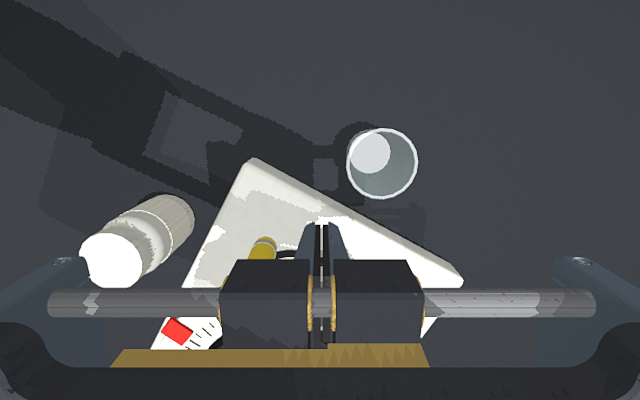

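>>> drive_tool(moves=[{"claw": 1, "dx": 0, "dy": -0.3, "dz": 0, "yaw": 0}, {"claw": 1, "dx": 0, "dy": -0.25, "dz": 0, "yaw": 0}, {"claw": 1, "dx": 0.04, "dy": -0.25, "dz": 0, "yaw": -0.2}, {"claw": 1, "dx": 0.04, "dy": -0.25, "dz": 0, "yaw": -0.27}, {"claw": 1, "dx": 0.04, "dy": -0.25, "dz": 0, "yaw": -0.27}])

```text
time_s: 9.85
ee_pos: [516.6, 118.8, 196.3]
ee_rot: [179.2, -1.4, 135.5]
force: [1.4, 0.5, -1.7]
gripper_width: 0.9
```

```bash
python3 look.py w4
```

```text
[516.05104864 118.39543141 196.37666062] [179.26948629  -1.39207295 135.56478233] [ 0.78016089  0.32526709 -0.9575331 ]
knob (np.int32(285), (np.float64(288.31), np.float64(249.62)), (np.int32(278), np.int32(240), np.int32(21), np.int32(19))) [498.1 112.9] r 135.6 th 133.8
clip (np.int32(317), (np.float64(202.82), np.float64(322.56)), (np.int32(186), np.int32(317), np.int32(32), np.int32(17))) [505.   16.2] r 87.0 th 179.2
tcp r th 128.2920825637779 126.29908441074458
```

View pics/w4.png

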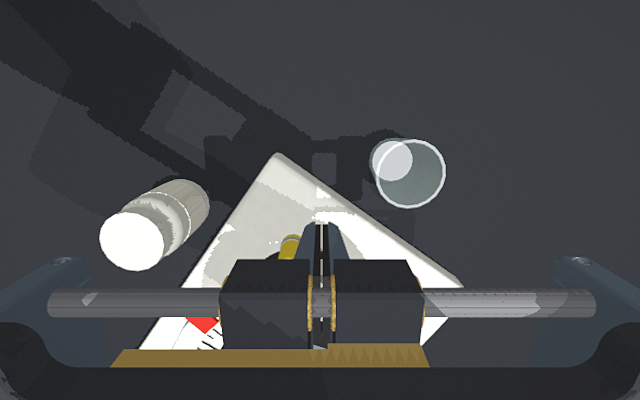

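>>> drive_tool(moves=[{"claw": 1, "dx": 0.03, "dy": -0.25, "dz": 0.03, "yaw": -0.27}, {"claw": 1, "dx": 0.03, "dy": -0.25, "dz": 0.03, "yaw": -0.27}, {"claw": 1, "dx": 0.03, "dy": -0.25, "dz": 0.03, "yaw": -0.27}, {"claw": 1, "dx": 0.03, "dy": -0.25, "dz": 0, "yaw": -0.27}, {"claw": 1, "dx": 0.03, "dy": -0.25, "dz": 0, "yaw": -0.27}])

```text
time_s: 10.52
ee_pos: [499.0, 103.6, 196.7]
ee_rot: [178.4, -1.1, 147.6]
force: [0.3, 0.8, -1.1]
gripper_width: 0.2
```

```bash
python3 look.py w5
```

```text
[498.56068109 103.07592968 196.77047566] [178.44096939  -1.06776508 147.59474026] [ 0.12642849  0.13178891 -0.30968962]
knob (np.int32(305), (np.float64(288.07), np.float64(249.21)), (np.int32(278), np.int32(239), np.int32(21), np.int32(20))) [481.7  93.7] r 135.5 th 144.5
tcp r th 128.40668092677114 136.69247588744707
```

>>> drive_tool(moves=[{"claw": 1, "dx": 0.03, "dy": -0.25, "dz": 0.03, "yaw": -0.23}, {"claw": 1, "dx": 0.03, "dy": -0.25, "dz": 0.03, "yaw": -0.23}, {"claw": 1, "dx": 0.03, "dy": -0.25, "dz": 0.03, "yaw": -0.23}, {"claw": 1, "dx": 0.03, "dy": -0.25, "dz": 0, "yaw": -0.23}, {"claw": 1, "dx": 0.03, "dy": -0.25, "dz": 0, "yaw": -0.23}])

```text
time_s: 11.2
ee_pos: [484.7, 85.1, 196.7]
ee_rot: [177.8, -0.7, 157.6]
force: [0.6, 1.9, -1.2]
gripper_width: 0.3
```

>>> drive_tool(moves=[{"claw": 1, "dx": 0.03, "dy": -0.25, "dz": 0.03, "yaw": -0.25}, {"claw": 1, "dx": 0.03, "dy": -0.25, "dz": 0.03, "yaw": -0.25}, {"claw": 1, "dx": 0.03, "dy": -0.25, "dz": 0.03, "yaw": -0.25}, {"claw": 1, "dx": 0.03, "dy": -0.2, "dz": 0, "yaw": -0.25}, {"claw": 1, "dx": 0, "dy": 0, "dz": 0, "yaw": 0}])

```text
time_s: 11.82
ee_pos: [476.2, 69.7, 196.6]
ee_rot: [177.4, -0.2, 166.3]
force: [0.0, 0.7, 0.2]
gripper_width: 0.7
```

```bash
python3 look.py w6; python3 -c "
from h import *
grab('top','t6');grab('side','s6')"
```

```text
[476.28048346  69.77674876 196.57454416] [177.38884579  -0.18665913 166.26358101] [-0.56588197  0.65729035  0.4212196 ]
knob (np.int32(339), (np.float64(287.39), np.float64(249.01)), (np.int32(277), np.int32(239), np.int32(22), np.int32(20))) [462.1  54.5] r 135.8 th 163.1
tcp r th 128.02928850073764 154.66909539805283
```

View pics/w6.png

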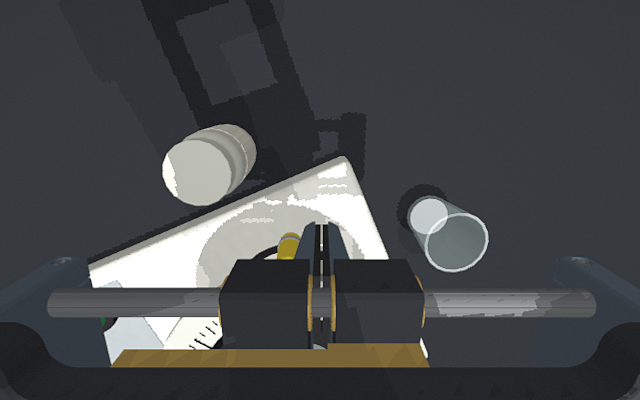

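View pics/t6.png

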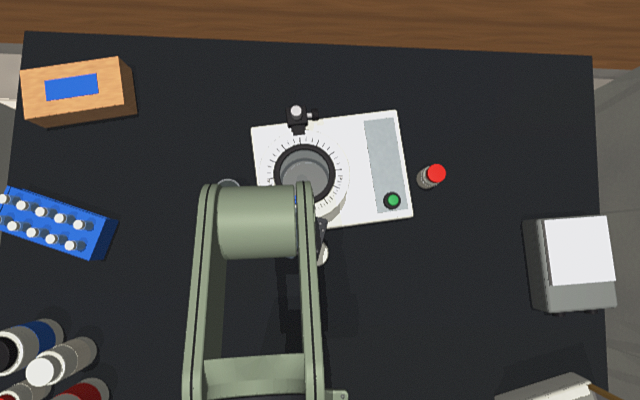

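>>> drive_tool(moves=[{"claw": 1, "dx": 0.03, "dy": -0.25, "dz": 0.04, "yaw": -0.2}, {"claw": 1, "dx": 0.03, "dy": -0.25, "dz": 0.04, "yaw": -0.2}, {"claw": 1, "dx": 0.03, "dy": -0.2, "dz": 0.03, "yaw": -0.2}, {"claw": 1, "dx": 0.03, "dy": -0.2, "dz": 0.03, "yaw": -0.2}, {"claw": 1, "dx": 0, "dy": 0, "dz": 0, "yaw": 0}])

```text
time_s: 12.6
ee_pos: [471.5, 54.9, 194.4]
ee_rot: [177.1, 0.2, 173.2]
force: [0.3, -1.0, 0.6]
gripper_width: 0.4
```

```bash
python3 look.py w7; python3 -c "
from h import *
grab('side','s7')"
```

```text
[471.52975404  54.81754819 194.30548503] [177.13315131   0.24564365 173.21565291] [-0.2168642  -0.55733602 -0.74548993]
knob (np.int32(357), (np.float64(286.56), np.float64(248.85)), (np.int32(276), np.int32(239), np.int32(23), np.int32(20))) [457.9  37.8] r 136.1 th 170.3
tcp r th 126.87993263460336 161.7103653096893
```

View pics/s7.png

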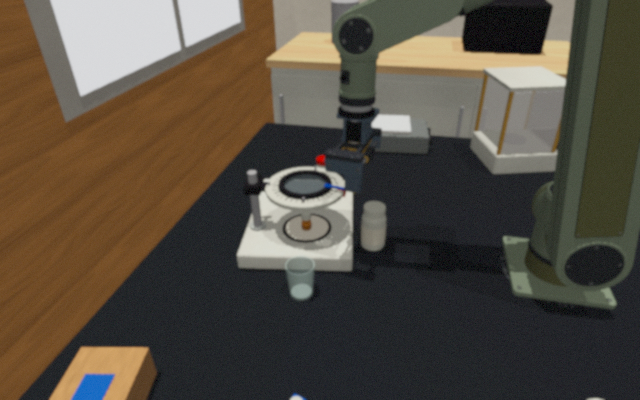

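>>> drive_tool(moves=[{"claw": 1, "dx": 0.03, "dy": -0.2, "dz": 0, "yaw": -0.1}, {"claw": 1, "dx": 0.03, "dy": -0.2, "dz": 0, "yaw": -0.1}, {"claw": 1, "dx": 0, "dy": 0, "dz": 0, "yaw": 0}])

```text
time_s: 13.08
ee_pos: [469.7, 47.2, 194.1]
ee_rot: [177.1, 0.4, 175.0]
force: [-1.4, 1.0, -0.5]
gripper_width: -0.0
```

```bash
python3 look.py w8
```

```text
[469.64139944  47.2438621  194.07726085] [177.08651059   0.35819349 175.0294112 ] [0.34494011 1.16103396 0.62807355]
knob (np.int32(334), (np.float64(286.71), np.float64(248.84)), (np.int32(276), np.int32(239), np.int32(22), np.int32(20))) [456.4  29.9] r 136.4 th 173.7
tcp r th 126.53574109250432 165.23706893134948
```

>>> drive_tool(moves=[{"claw": 1, "dx": 0, "dy": 0.4, "dz": 0, "yaw": 0}, {"claw": 1, "dx": 0, "dy": 0.5, "dz": -0.6, "yaw": 0}, {"claw": 1, "dx": 0, "dy": 0, "dz": -1, "yaw": 0}, {"claw": 1, "dx": 0, "dy": 0, "dz": -1, "yaw": 0}, {"claw": 1, "dx": -0.8, "dy": 0, "dz": -0.8, "yaw": 0}])

```text
time_s: 13.75
ee_pos: [485.5, 62.8, 265.9]
ee_rot: [177.2, 0.2, 175.1]
force: [0.7, -1.1, -0.1]
gripper_width: 0.6
```

>>> drive_tool(moves=[{"claw": 1, "dx": -1, "dy": -0.3, "dz": 0, "yaw": 0}, {"claw": 1, "dx": -1, "dy": -0.3, "dz": 0, "yaw": 0}, {"claw": 1, "dx": -0.8, "dy": -0.3, "dz": 0, "yaw": 0}, {"claw": 1, "dx": 0, "dy": 0, "dz": 0, "yaw": 0}])

```text
time_s: 14.25
ee_pos: [543.6, 41.8, 269.8]
ee_rot: [177.1, 0.6, 175.3]
force: [-0.4, -0.5, 0.1]
gripper_width: 0.3
```

```bash
python3 look.py w9
```

```text
[542.91340631  42.01491169 269.84136091] [177.13547049   0.56659776 175.2794754 ] [ 0.41389641 -0.10901798  0.34397904]
knob (np.int32(323), (np.float64(288.25), np.float64(111.41)), (np.int32(279), np.int32(101), np.int32(20), np.int32(21))) [467.9  28.8] r 124.9 th 173.7
clip (np.int32(263), (np.float64(278.5), np.float64(154.12)), (np.int32(272), np.int32(144), np.int32(13), np.int32(22))) [502.4  15.1] r 89.6 th 180.0
clip (np.int32(720), (np.float64(26.67), np.float64(261.63)), (np.int32(10), np.int32(249), np.int32(39), np.int32(29))) [ 575.5 -212. ] r 227.6 th -94.2
blue (np.int32(175), (np.float64(635.25), np.float64(84.3)), (np.int32(627), np.int32(68), np.int32(13), np.int32(26))) [472.  293.8] r 303.6 th 113.3
blue (np.int32(806), (np.float64(289.79), np.float64(167.02)), (np.int32(283), np.int32(122), np.int32(15), np.int32(82))) [511.5  23.7] r 80.9 th 173.9
tcp r th 56.029448810567786 151.1737184163735
```

View pics/w9.png

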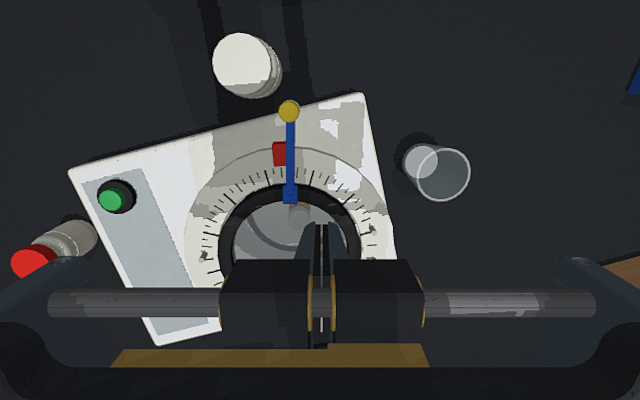

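```bash
python3 - <<'E'
from m import *
f=load('w9'); C=np.array([592,15.])
print(f['pose'][:3,3])
hsv=cv2.cvtColor(f['color'],cv2.COLOR_BGR2HSV)
red=cv2.inRange(hsv,(0,120,60),(8,255,255))|cv2.inRange(hsv,(172,120,60),(180,255,255)); bl=cv2.inRange(hsv,(105,110,50),(125,255,255))
L=[]
for v in range(140,170):
    xs=np.where(red[v,240:330])[0]+240; b=np.where(bl[v,270:310])[0]+270
    if len(xs):
        q=onz(f,xs.min()-.5+0.0,v,175)[:2]-C; print(v,xs.min(),xs.max(),b.min(),b.max(),np.round(q+C,1),round(np.hypot(*q),1),round(np.degrees(np.arctan2(q[1],q[0]))%360,2))
# lever line from blue rows
P=[]
for v in range(122,195):
    b=np.where(bl[v,270:310])[0]+270
    if len(b): P.append(onz(f,b.mean(),v,185)[:2])
P=np.array(P); vx,vy,x0,y0=cv2.fitLine(P.astype(np.float32),cv2.DIST_HUBER,0,.01,.01).ravel(); print('lever dir',np.degrees(np.arctan2(vy,vx))%180,'line y at x=592:',y0+(592-x0)*vy/vx)
cv2.imwrite('pics/w9z.png',cv2.resize(f['color'][90:220,230:350],None,fx=4.5,fy=4.5,interpolation=cv2.INTER_NEAREST))
E
```

```text
[456.99920489  40.52352182 439.20082662]
141 284 284 286 294 [492.3  20.3] 99.8 176.95
142 273 284 286 294 [492.3  11.5] 99.7 182.01
143 273 284 286 293 [493.1  11.4] 99.0 182.09
144 272 285 286 293 [493.8  10.5] 98.3 182.62
145 272 285 286 293 [494.6  10.4] 97.5 182.71
146 272 285 286 294 [495.4  10.3] 96.7 182.79
147 272 285 286 294 [496.2  10.2] 95.9 182.88
148 272 285 286 294 [497.   10.1] 95.1 182.96
149 272 285 286 293 [497.8  10. ] 94.3 183.05
150 272 285 286 293 [498.6   9.9] 93.5 183.14
151 273 285 286 293 [499.5  10.6] 92.6 182.74
152 273 285 286 293 [500.3  10.5] 91.8 182.83
153 273 285 286 293 [501.1  10.4] 91.0 182.92
154 273 285 286 293 [501.9  10.3] 90.2 183.01
155 273 285 286 293 [502.7  10.2] 89.4 183.11
156 273 285 286 293 [503.5  10.1] 88.6 183.2
157 273 285 286 293 [504.3   9.9] 87.8 183.3
158 273 285 286 293 [505.2   9.8] 87.0 183.4
159 273 285 286 293 [506.    9.7] 86.2 183.5
160 273 285 286 293 [506.8   9.6] 85.4 183.61
161 273 285 286 293 [507.6   9.5] 84.6 183.71
162 273 285 286 293 [508.4   9.4] 83.8 183.82
163 274 285 286 293 [509.3  10.1] 82.8 183.38
164 274 285 286 293 [510.1  10. ] 82.0 183.49
165 274 285 286 293 [511.    9.9] 81.2 183.6
lever dir 173.03824 line y at x=592: 13.655592
```

View pics/w9z.png

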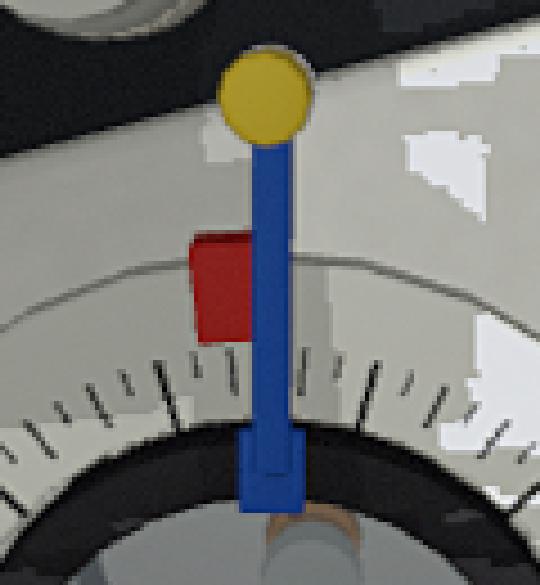

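>>> drive_tool(moves=[{"claw": 1, "dx": 0.9, "dy": 0.4, "dz": 0, "yaw": 0}, {"claw": 1, "dx": 0.9, "dy": 0.3, "dz": 0, "yaw": 0}, {"claw": 1, "dx": 0.9, "dy": 0, "dz": 0, "yaw": -0.2}, {"claw": 1, "dx": 0.9, "dy": 0, "dz": 0, "yaw": -0.2}, {"claw": 1, "dx": 0, "dy": 0, "dz": 0, "yaw": 0}])

```text
time_s: 14.92
ee_pos: [462.3, 64.9, 270.4]
ee_rot: [177.1, 0.6, 179.0]
force: [0.7, -0.7, 0.8]
gripper_width: 0.7
```

>>> drive_tool(moves=[{"claw": 1, "dx": -0.35, "dy": 0, "dz": 0.9, "yaw": 0}, {"claw": 1, "dx": 0, "dy": 0, "dz": 0.9, "yaw": 0}, {"claw": 1, "dx": 0, "dy": 0, "dz": 0.9, "yaw": 0}, {"claw": 1, "dx": 0, "dy": 0, "dz": 0.7, "yaw": 0}, {"claw": 1, "dx": 0, "dy": 0, "dz": 0, "yaw": 0}])

```text
time_s: 15.55
ee_pos: [470.2, 69.8, 202.4]
ee_rot: [177.1, 0.9, 178.9]
force: [0.5, -0.3, -0.5]
gripper_width: 0.6
```

Next I go to y ≈ 50, just before contact, and drop to z ≈ 195.

>>> drive_tool(moves=[{"claw": 1, "dx": 0, "dy": -0.5, "dz": 0.35, "yaw": 0}, {"claw": 1, "dx": 0, "dy": -0.5, "dz": 0, "yaw": 0}, {"claw": 1, "dx": 0, "dy": 0, "dz": 0, "yaw": 0}])

```text
time_s: 15.92
ee_pos: [470.9, 48.6, 195.2]
ee_rot: [177.1, 1.1, 178.9]
force: [-0.3, 0.3, 0.3]
gripper_width: 0.5
```

>>> drive_tool(moves=[{"claw": 1, "dx": 0, "dy": -0.2, "dz": 0, "yaw": 0}, {"claw": 1, "dx": 0, "dy": -0.2, "dz": 0, "yaw": 0}, {"claw": 1, "dx": 0, "dy": -0.1, "dz": 0, "yaw": 0}, {"claw": 1, "dx": 0, "dy": 0, "dz": 0, "yaw": 0}])

```text
time_s: 16.42
ee_pos: [470.0, 38.9, 195.1]
ee_rot: [176.9, 1.0, 178.8]
force: [-0.9, -0.0, -0.2]
gripper_width: 0.4
```

```bash
python3 look.py w10
```

```text
[470.05016574  38.86399344 195.14314372] [176.9377298    1.02710597 178.83832194] [-1.25373787  0.55228242 -0.13323823]
knob (np.int32(281), (np.float64(284.96), np.float64(248.16)), (np.int32(276), np.int32(234), np.int32(19), np.int32(25))) [457.7  19.7] r 134.4 th 178.0
tcp r th 124.2628353925641 168.9278773218417
```

>>> drive_tool(moves=[{"claw": 1, "dx": 0, "dy": 0.4, "dz": 0, "yaw": 0}, {"claw": 1, "dx": 0, "dy": 0.6, "dz": -0.6, "yaw": 0}, {"claw": 1, "dx": 0, "dy": 0.2, "dz": -1, "yaw": 0}, {"claw": 1, "dx": 0, "dy": 0, "dz": -1, "yaw": 0}, {"claw": 1, "dx": -0.8, "dy": 0, "dz": -0.8, "yaw": 0}])

```text
time_s: 17.1
ee_pos: [485.7, 62.0, 268.7]
ee_rot: [177.0, 1.2, 179.0]
force: [0.2, 0.6, 1.0]
gripper_width: 0.6
```

>>> drive_tool(moves=[{"claw": 1, "dx": -1, "dy": -0.4, "dz": 0, "yaw": 0}, {"claw": 1, "dx": -1, "dy": -0.4, "dz": 0, "yaw": 0}, {"claw": 1, "dx": -0.8, "dy": -0.4, "dz": 0, "yaw": 0}, {"claw": 1, "dx": 0, "dy": -0.3, "dz": 0, "yaw": 0}, {"claw": 1, "dx": 0, "dy": 0, "dz": 0, "yaw": 0}])

```text
time_s: 17.73
ee_pos: [545.3, 33.1, 273.8]
ee_rot: [177.0, 1.7, 179.2]
force: [0.0, 0.2, -0.7]
gripper_width: 0.5
```

```bash
python3 look.py w11; cat > clip.py <<'E'
import sys
from m import *
f=load(sys.argv[1]); C=np.array([592,15.])
print(f['pose'][:3,3])
hsv=cv2.cvtColor(f['color'],cv2.COLOR_BGR2HSV)
red=cv2.inRange(hsv,(0,120,60),(8,255,255))|cv2.inRange(hsv,(172,120,60),(180,255,255)); bl=cv2.inRange(hsv,(105,110,50),(125,255,255))
rr=[]
P=[]
for v in range(90,220):
    b=np.where(bl[v,240:340])[0]+240
    if len(b) and len(b)<11: P.append(onz(f,b.mean(),v,185)[:2])
    xs=np.where(red[v,240:330])[0]+240
    if len(xs)>4 and len(b):
        rr.append((v,xs.min(),b.min(),b.max(),xs.max(),*np.round(onz(f,xs.min()-.5,v,175)[:2],1),*np.round(onz(f,xs.max()+.5,v,175)[:2],1)))
for r in rr[::2]: print(*r)
P=np.array(P); vx,vy,x0,y0=cv2.fitLine(P.astype(np.float32),cv2.DIST_HUBER,0,.01,.01).ravel(); print('lever dir',np.degrees(np.arctan2(vy,vx))%180,'y at 592:',y0+(592-x0)*vy/vx,'y at 504:',y0+(504-x0)*vy/vx)
cv2.imwrite(f'pics/{sys.argv[1]}z.png',cv2.resize(f['color'][90:220,230:350],None,fx=4.5,fy=4.5,interpolation=cv2.INTER_NEAREST))
E
python3 clip.py w11
```

```text
[545.26461509  33.29987819 273.81407312] [176.99228305   1.67896395 179.17452468] [ 0.65012007  0.31179201 -0.60250678]
knob (np.int32(321), (np.float64(296.1), np.float64(103.79)), (np.int32(287), np.int32(94), np.int32(20), np.int32(21))) [467.1  20.5] r 125.0 th 177.5
clip (np.int32(114), (np.float64(288.89), np.float64(146.22)), (np.int32(286), np.int32(136), np.int32(6), np.int32(22))) [502.2  12.4] r 89.8 th -178.3
clip (np.int32(1075), (np.float64(28.62), np.float64(241.56)), (np.int32(8), np.int32(225), np.int32(42), np.int32(34))) [ 579.3 -214.4] r 229.7 th -93.2
blue (np.int32(116), (np.float64(635.77), np.float64(103.72)), (np.int32(629), np.int32(92), np.int32(11), np.int32(20))) [472.9 287.8] r 297.7 th 113.6
blue (np.int32(769), (np.float64(296.27), np.float64(160.17)), (np.int32(289), np.int32(115), np.int32(15), np.int32(82))) [511.5  18.3] r 80.5 th 177.7
tcp r th 50.19045471072667 158.6164944379156
[455.85550333  25.61372433 441.51294406]
134 287 293 300 302 492.3 10.9 492.6 23.8
136 287 293 300 302 493.9 10.9 494.2 23.7
138 286 293 300 302 495.5 10.0 495.8 23.7
140 286 293 300 302 497.1 9.9 497.4 23.6
142 286 293 300 302 498.7 9.8 499.0 23.6
144 286 293 300 302 500.3 9.7 500.7 23.5
146 286 293 300 302 502.0 9.7 502.3 23.5
148 287 293 300 302 503.6 10.4 503.9 23.4
150 287 293 300 302 505.3 10.3 505.6 23.4
152 286 293 300 302 506.9 9.4 507.2 23.3
154 287 293 300 302 508.6 10.2 508.9 23.3
156 287 293 300 302 510.2 10.1 510.6 23.2
lever dir 177.80402 y at 592: 15.34856 y at 504: 18.722994
```

View pics/w11z.png

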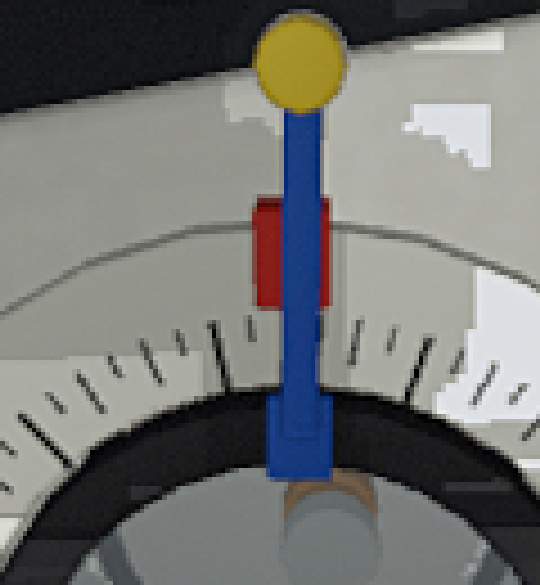

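The lever index is 1.9 mm (1.2°) short of the clip centre, so the finger needs to end 2.6 mm further, at y ≈ 36.2.

>>> drive_tool(moves=[{"claw": 1, "dx": 0.9, "dy": 0.5, "dz": 0, "yaw": 0}, {"claw": 1, "dx": 0.9, "dy": 0.5, "dz": 0, "yaw": 0}, {"claw": 1, "dx": 0.9, "dy": 0.3, "dz": 0, "yaw": 0}, {"claw": 1, "dx": 0.7, "dy": 0, "dz": 0, "yaw": 0}, {"claw": 1, "dx": 0, "dy": 0, "dz": 0, "yaw": 0}])

```text
time_s: 18.4
ee_pos: [472.3, 61.9, 273.6]
ee_rot: [177.0, 1.7, 179.2]
force: [0.4, -0.2, -0.4]
gripper_width: 0.3
```

>>> drive_tool(moves=[{"claw": 1, "dx": 0, "dy": 0, "dz": 0.9, "yaw": 0}, {"claw": 1, "dx": 0, "dy": 0, "dz": 0.9, "yaw": 0}, {"claw": 1, "dx": 0, "dy": 0, "dz": 0.9, "yaw": 0}, {"claw": 1, "dx": 0, "dy": 0, "dz": 0.7, "yaw": 0}, {"claw": 1, "dx": 0, "dy": 0, "dz": 0.2, "yaw": 0}])

```text
time_s: 19.02
ee_pos: [477.6, 64.9, 200.8]
ee_rot: [177.0, 2.1, 179.1]
force: [0.7, 0.5, 0.3]
gripper_width: 0.3
```

>>> drive_tool(moves=[{"claw": 1, "dx": 0.35, "dy": -0.4, "dz": 0.25, "yaw": 0}, {"claw": 1, "dx": 0, "dy": -0.4, "dz": 0, "yaw": 0}, {"claw": 1, "dx": 0, "dy": -0.15, "dz": 0, "yaw": 0}, {"claw": 1, "dx": 0, "dy": 0, "dz": 0, "yaw": 0}])

```text
time_s: 19.52
ee_pos: [471.0, 44.5, 195.5]
ee_rot: [177.0, 2.2, 179.1]
force: [-0.5, -0.5, 1.0]
gripper_width: 0.3
```

>>> drive_tool(moves=[{"claw": 1, "dx": 0, "dy": -0.2, "dz": 0, "yaw": 0}, {"claw": 1, "dx": 0, "dy": -0.15, "dz": 0, "yaw": 0}, {"claw": 1, "dx": 0, "dy": -0.05, "dz": 0, "yaw": 0}, {"claw": 1, "dx": 0, "dy": 0, "dz": 0, "yaw": 0}])

```text
time_s: 20.02
ee_pos: [471.0, 36.9, 195.5]
ee_rot: [176.9, 2.2, 179.1]
force: [0.6, 1.1, -0.0]
gripper_width: 0.5
```

```bash
python3 look.py w12
```

```text
[471.0234849   36.85084303 195.49159956] [176.90707023   2.24306442 179.09961751] [0.27808926 0.36139608 0.01027414]
knob (np.int32(331), (np.float64(284.96), np.float64(247.16)), (np.int32(275), np.int32(232), np.int32(20), np.int32(27))) [457.9  17.7] r 134.1 th 178.8
tcp r th 122.9340333112007 169.76159170196127
```

Another 0.7 mm to go.

>>> drive_tool(moves=[{"claw": 1, "dx": 0, "dy": -0.05, "dz": 0, "yaw": 0}, {"claw": 1, "dx": 0, "dy": 0, "dz": 0, "yaw": 0}])

```text
time_s: 20.32
ee_pos: [471.0, 36.1, 195.5]
ee_rot: [176.9, 2.2, 179.1]
force: [0.5, 0.3, 0.1]
gripper_width: 0.5
```

```bash
python3 look.py w13
```

```text
[470.98360743  36.0645828  195.49233217] [176.89128799   2.23981836 179.11386606] [-1.4025875   0.52724954  0.5093999 ]
knob (np.int32(344), (np.float64(285.03), np.float64(246.92)), (np.int32(276), np.int32(232), np.int32(19), np.int32(27))) [457.7  16.9] r 134.3 th 179.2
tcp r th 122.83600415976412 170.1258047098776
```

>>> drive_tool(moves=[{"claw": 1, "dx": 0, "dy": 0.4, "dz": 0, "yaw": 0}, {"claw": 1, "dx": 0, "dy": 0.6, "dz": -0.6, "yaw": 0}, {"claw": 1, "dx": 0, "dy": 0.2, "dz": -1, "yaw": 0}, {"claw": 1, "dx": 0, "dy": 0, "dz": -1, "yaw": 0}, {"claw": 1, "dx": -0.8, "dy": 0, "dz": -0.8, "yaw": 0}])

```text
time_s: 21.0
ee_pos: [484.1, 59.0, 269.0]
ee_rot: [177.0, 2.2, 179.2]
force: [0.8, -0.3, 0.5]
gripper_width: 0.6
```

>>> drive_tool(moves=[{"claw": 1, "dx": -1, "dy": -0.4, "dz": 0, "yaw": 0}, {"claw": 1, "dx": -1, "dy": -0.4, "dz": 0, "yaw": 0}, {"claw": 1, "dx": -0.8, "dy": -0.4, "dz": 0, "yaw": 0}, {"claw": 1, "dx": 0, "dy": -0.5, "dz": 0, "yaw": 0}, {"claw": 1, "dx": 0, "dy": 0, "dz": 0, "yaw": 0}])

```text
time_s: 21.62
ee_pos: [543.1, 25.8, 274.7]
ee_rot: [177.0, 2.7, 179.4]
force: [-0.7, -0.4, 0.4]
gripper_width: 0.5
```

```bash
python3 look.py w14; python3 clip.py w14
```

```text
[543.07354681  26.09289538 274.74433974] [176.94193709   2.68243612 179.39264246] [0.24235569 0.38060365 0.28363111]
knob (np.int32(322), (np.float64(303.32), np.float64(105.43)), (np.int32(294), np.int32(95), np.int32(20), np.int32(21))) [467.   17.6] r 125.0 th 178.8
clip (np.int32(67), (np.float64(296.97), np.float64(147.37)), (np.int32(295), np.int32(137), np.int32(4), np.int32(22))) [502.9  11.5] r 89.2 th -177.7
clip (np.int32(65), (np.float64(309.98), np.float64(147.34)), (np.int32(309), np.int32(137), np.int32(3), np.int32(22))) [503.1  22.1] r 89.2 th 175.4
clip (np.int32(1063), (np.float64(35.85), np.float64(238.79)), (np.int32(16), np.int32(222), np.int32(41), np.int32(34))) [ 577.9 -216.1] r 231.5 th -93.5
blue (np.int32(755), (np.float64(303.48), np.float64(160.67)), (np.int32(296), np.int32(116), np.int32(15), np.int32(81))) [511.5  16.5] r 80.5 th 178.9
tcp r th 50.16821852309809 167.22552811423287
[450.73685946  17.82744703 440.82247852]
134 296 300 307 310 492.0 10.7 492.2 22.7
136 296 300 307 311 493.6 10.6 493.8 23.5
138 296 300 307 311 495.2 10.5 495.5 23.5
140 296 300 307 311 496.8 10.5 497.1 23.5
142 296 300 307 311 498.5 10.4 498.7 23.4
144 296 300 307 311 500.1 10.4 500.3 23.4
146 296 300 307 311 501.7 10.3 502.0 23.4
148 296 300 307 311 503.4 10.3 503.6 23.3
150 296 300 307 311 505.0 10.2 505.3 23.3
152 296 300 307 311 506.7 10.1 507.0 23.3
154 296 300 307 311 508.3 10.1 508.6 23.2
156 296 300 307 311 510.0 10.0 510.3 23.2
158 296 300 307 311 511.7 10.0 512.0 23.2
lever dir 178.41826 y at 592: 14.320162 y at 504: 16.75017
```

View pics/w14.png

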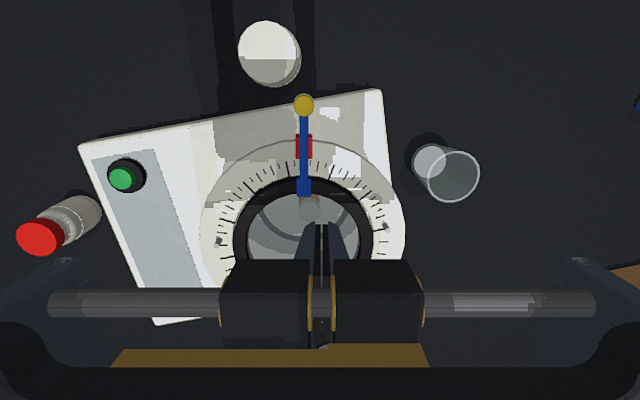

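View pics/w14z.png

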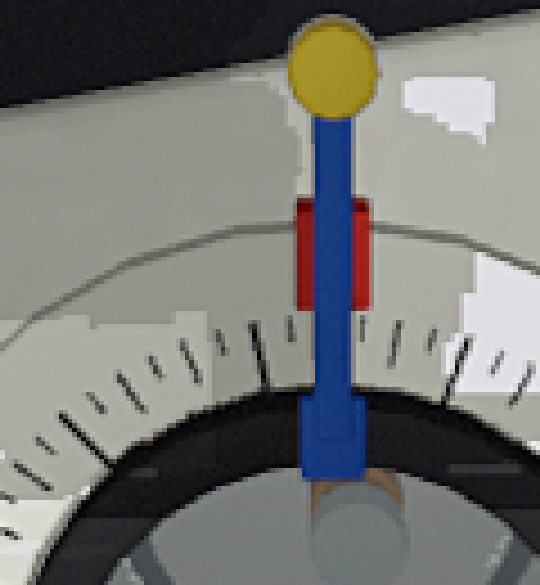

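The close view shows the lever at column 303.5 over the red clip at columns 296–311. Index y is 16.75 mm and clip centre is 16.85 mm. The fingers are clear, about 80 mm above the ring, so I'm handing in.

```bash
python3 -c "
from h import *
print(telemetry.state()['force']); job.job_done()"
```

```text
[0.24235569 0.38060365 0.28363111]
the job is handed in; nothing more can be done
```

I pressed the lamp button and pushed the lever over the red clip, then handed the job in at about 21.7 s.

- **Lamp button:** I pressed it straight down with closed fingers until it stopped at 65 mm, where the force rose from 3.8 N to 14.6 N. I then released it. I judged that it came up again from how the button looked in later pictures; I did not measure its height.
- **Lever:** I pushed the knob counter-clockwise with the outside of the closed fingers, in stages. I backed off twice to look before the last small push.
- **Last check (wrist camera):** The lever index sits at y 16.75 mm and the clip centre at 16.85 mm, so the lever is centred within about 0.1 mm, or 0.1°. The camera calibration is only good to about 2 mm, though both points were measured in the same picture.
- **Clip and other items:** The clip stayed where it was within measuring error (y 16.8 to 17.4 mm in all the close measurements). I did not touch the vial, bottles or beaker. The bottles and beaker looked in place in the last picture, but I did not measure their positions.
- **Disagreements:** While the fingers were at the knob, the gripper hid part of it from the wrist camera, so those readings were about 10 mm too far out. I relied on the clear views instead. No check failed.

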